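# Read the label under the splash shield

## Task

Wake the label reader by pressing the push button on the low console fully down and letting it up again. Then pick up the handset reader, aim it squarely at the barcode label on the manipulator stand that has the clear round shield (not the bare stand), with the label at the reader's focus, and hold it steady for two seconds. Then stand the reader back on its rubber mat, on its nose and foot as before, and let go; do not bump the stands or disturb the other things on the bench.

Things in the scene. Friction and masses are not known exactly. Their poses are not given: they have to be found in the camera images.
- reader: Grey handset-shaped label reader, 155 mm long, 0.25 kg. Origin at the middle of its handle; x forward along the handle, z up as it stands. Handle: a straight bar 30 mm wide (y), 32 mm high (z), from x = -70 to +60 mm; grip it across y at the origin. It stands, handle level, on the lower edge of its head and a foot at the rear (x = -69 to -51 mm), both 43.5 mm below the origin.
- reader_window (a point): Centre of the round black window (22 mm) in the reader's flat front face, at x = +85, z = -36 mm from its origin. The face ends the head, a 30 x 34 x 60 mm block at the handle's front end that slopes down and forward; the head's top is 24 mm above the origin.
- reader_focus (a point): The reader's focus: 60 mm ahead of its window on the line of sight (x = +115, z = -88 mm from its origin). Its z axis is the line of sight, away from the window: forward and 60 degrees below the handle. It reads while the label's centre is within 18 mm of this point, the line of sight within 15 degrees of square to the label, moving under 20 mm/s and 0.15 rad/s.
- shielded_label (a point): Centre of the white 44 mm barcode label on the stand with the clear shield, on a 60 x 60 mm plate leaning back 30 degrees from upright. Its z axis points straight out of the label: to the robot's side and 30 degrees above level. It lies at x = -30, z = +105 mm from the stand's origin.
- shielded_stand: Fixed stand: white base 140 x 150 x 20 mm, white and aluminium block, black knobs, black post up to 230 mm. A level clear round shield, radius 85 mm, centred over the stand, is above the label: underside 185, top 191 mm above the bench; its rim is 55 mm out in front of the label's centre. Origin: centre of the base's underside; the label faces its -x side.
- bare_label (a point): Centre of the like barcode label on the other stand, not to be read; z axis straight out of it.
- bare_stand: The other fixed manipulator stand, the same in every size but without the shield. Origin at the centre of the base's underside.
- wake (a joint): Travel of the spring push button on the console: 0 m up, 0.006 m fully down; fully down takes 5 N.
- wake_top (a point): Centre of the top of the round grey push button (32 mm across), 50 mm above the bench, pressed straight down. It stands 10 mm proud of a round black housing (48 mm) on the robot's side of the low white console (110 x 130 x 28 mm, fixed). The small black knob beside it is not the button.
- mat: Black rubber mat, 200 x 200 x 4 mm, fixed on the bench; origin at the centre of its underside. The reader stands on it at first.
- bottle_mid (a point): Bystander: glass bottle, 56 mm across, 150 mm tall; the point is half-way up.
- dishes_mid (a point): Bystander: stack of three flat round dishes, 70 mm across, 41 mm tall; the point is half-way up.
- tipbox_mid (a point): Bystander: lidded box of pipette tips, 90 x 65 x 70 mm tall; the point is half-way up.
- beaker_mid (a point): Bystander: glass beaker, 68 mm across, 85 mm tall; the point is half-way up.

How it is judged:
On the way, in this order (a step that is already met when the one before it is completed fails the run):
1. the console's button is pressed fully down (value of joint wake above 0.005 m), for 0.05 s.
2. the button is let up again (value of joint wake below 0.0015 m), for 0.05 s.
3. the reader is held steady on the shielded stand's label for 1.5 s (distance between reader_focus and shielded_label below 0.018 m and angle between the z axis of reader_focus and the z axis of shielded_label, either way round below 0.262 rad and linear speed of reader below 0.02 m/s and angular speed of reader below 0.15 rad/s), for 1.5 s.
At the end, for the whole second after the job is handed in: The reader stands at rest on its rubber mat on its nose and foot (handle level within 7 degrees), its middle within 60 mm of the mat's centre, and the console's button is up (horizontal distance between reader and mat below 0.06 m and z of reader in the frame of mat between 0.042 and 0.053 m and angle between reader's own z axis and vertical below 0.12 rad and linear speed of reader below 0.02 m/s and value of joint wake below 0.0015 m); the robot touches nothing.
It fails at once if the bare stand's label is read (distance between reader_focus and bare_label below 0.018 m and angle between the z axis of reader_focus and the z axis of bare_label, either way round below 0.262 rad).
It fails at once if a stand is bumped (over 6 N) (contact force between any of shielded_stand, bare_stand and anything else above 6 N).
It fails at once if a bystander is moved by more than 20 mm (distance of any of bottle_mid, dishes_mid, tipbox_mid, beaker_mid from where it was at the start of the episode above 0.02 m).
It also fails if it takes over 72 s, if anything falls off the work surface, if the arm or the gripper's body presses on something with over 40 N, if the wrist force passes 120 N, or if a joint passes its speed limit or range.

## Robot

A 6-joint arm with a two-finger parallel gripper is mounted at the origin on the work surface. World frame = base frame: x ahead of the robot, y to its left, z up, the work surface at z = 0. Lengths are in m, angles in rad, forces in N, time in s.
With the tool pointing down it reaches from about 0.375 to 0.9 m from the base axis. Payload 3.1 kg.
Tool frame: the origin (TCP) lies at the very end of the fingers, on their centre line; the grasp point (between the pads) lies 19 mm behind it (manip.tcp_to_grasp is the distance from the TCP to the grasp point, in m); z points along the fingers, y is the line along which they close (so a half turn about z gives the same grasp; the last joint's range is limited). The gripper opens to 85 mm and grips with 20 to 120 N. Pads are 22 mm wide; open, the fingers measure 114 mm over their backs; the gripper's body (76 mm by 85 mm) begins 54 mm behind the grasp point. The pads swing forward as they close: fully open they stand 13 mm farther back than shut.
Start: joints at [-1.488, 0.527, 1.433, -0, 1.181, -0.178], TCP at [0.161, -0.604, 0.231] pointing down, gripper open.
Joint ranges: [-3.08, 3.08], [-0.75, 2.2], [0.22, 2.44], [-1.43, 4.57], [0, 2.65], [-2.85, 2.85]. Speed limits (rad/s): [2.79, 2.79, 3.14, 3.14, 3.14, 3.14].

## Interface

Orientations are given as a unit quaternion [x, y, z, w].
In Python, from station import manip gives the robot as it stands. The module is installed in compiled form; this text tells all that it offers.
- The arm moves only by the tool step_arm, never from a script. Its argument "commands" is one flat list of numbers, 6 for each row, row after row: the shift along the tool's x, y, z in m, then the turn, a rotation vector about the tool's x, y, z in degrees. A call has exactly 10 rows; each row is the pose to reach, as a shift and turn from the pose commanded when the call began, along the tool's axes at that moment; what a row does not reach only later rows make up. A row lasts 1/10 s, in which the tool goes at most 50 mm and 8.59 degrees, less where a joint would pass 70% of its speed; a pose out of reach is approached as far as the arm can. A call with a gripper value outside its range is refused whole. "jaw" is the opening in per cent of the stroke, from 0 (shut) to 100 (fully open), set as the call begins (left out, the last holds). The fingers move at their own pace and stop on an object; "grip_force" is the grip in N (left out, the last holds). Time passes only in rows, so rows that repeat a pose let the fingers close, or fill a call up. It gives the time, the measured TCP pose, the force, the opening and the grip force at its end, in the units of the state.
- manip.sense(): the state, without advancing time (a new reading comes with each control period).
- manip.snapshot(name): name is "side" or "top"; returns a dict with "pixels" (400x640x3 uint8, blue, green, red), "fx", "fy", "cx", "cy" (pixels), "R" (3x3) and "t" (3): a world point X has camera coordinates R X + t. Camera axes: x right, y down, z forward; pixel columns grow to the right and rows downward; lengths in m; the calibration is good to about 2 mm. A picture is of the moment at which its call begins. There is no depth.
- manip.sign_off(): hands the job in; it is judged then, once.
The state is a dict: "t": time; "q": joint angles; "qd": joint speeds; "tau": joint torques, N m; "tcp_pos": TCP position; "tool_rot": TCP orientation; "force": force on the tool from outside, world axes, zero at the start; "ft_torque": the same for the moment, N m; "finger_gap": opening from 0.0 (shut) to 1.0 (fully open); "gripper_force": force on a finger pad.
Only numpy, scipy, OpenCV 4.12 (cv2) and the standard library are available. Lean on these libraries where they do the work, as an engineer would, in place of code of your own. Each camera call takes 0.05 s, during which the arm holds its last target. There are 200 camera calls.

## Working session

There is one attempt and no reset: what is moved stays moved. The work goes in short steps, Python scripts to look and compute and a tool call to move; the robot and the scene stay as the last step left them, time stands still between calls to the robot, and variables do not carry over. Pictures are saved under pics/ and viewed, at most 11 in all, crops included, and the job is handed in when it is done.

Besides the shell and the picture viewer there is one more tool, called after "Call:" by a JSON object that holds its "name" and its "arguments". step_arm: Moves the arm, as the interface text tells. Its arguments: {"type":"object","properties":{"commands":{"type":"array","items":{"type":"number"}},"jaw":{"type":"number"},"grip_force":{"type":"number"}},"required":["commands"]}

```bash
mkdir -p pics
cat > h.py <<'E'
import numpy as np, cv2
from station import manip
from scipy.spatial.transform import Rotation as Ro
def snap(n,f=None):
    s=manip.snapshot(n)
    if f: cv2.imwrite('pics/'+f,s['pixels'])
    return s
def ray(s,u,v):
    R=np.array(s['R']);t=np.array(s['t'])
    d=R.T@np.array([(u-s['cx'])/s['fx'],(v-s['cy'])/s['fy'],1]);return -R.T@t,d
def onz(s,u,v,z):
    c,d=ray(s,u,v);return c+d*(z-c[2])/d[2]
def tri(a,b):
    (c1,d1),(c2,d2)=a,b
    k=np.linalg.lstsq(np.c_[d1,-d2],c2-c1,rcond=None)[0]
    p,q=c1+k[0]*d1,c2+k[1]*d2;return (p+q)/2,np.linalg.norm(p-q)
def proj(s,X):
    c=np.array(s['R'])@np.array(X)+np.array(s['t']);return [s['fx']*c[0]/c[2]+s['cx'],s['fy']*c[1]/c[2]+s['cy']]
E
python3 - <<'E'
from h import *
for n in('side','top'):
    s=snap(n,n+'0.png');print(n,s['fx'],np.round(-np.array(s['R']).T@s['t'],3),np.round(s['R'],2).tolist())
st=manip.sense();print(st['tcp_pos'],st['tool_rot'],manip.tcp_to_grasp)
E
```

```text
side 496.3612897546547 [0.248 0.81  0.944] [[-0.92, -0.4, 0.01], [-0.29, 0.65, -0.7], [0.27, -0.65, -0.71]]
top 428.88647961787296 [0.455 0.038 1.099] [[0.02, -1.0, 0.01], [-0.99, -0.02, -0.11], [0.11, -0.0, -0.99]]
[ 0.16111297 -0.60320274  0.23041025] [ 9.91510198e-01  1.30025131e-01  3.99939031e-05 -9.95481007e-04] 0.0187
```

View pics/side0.png

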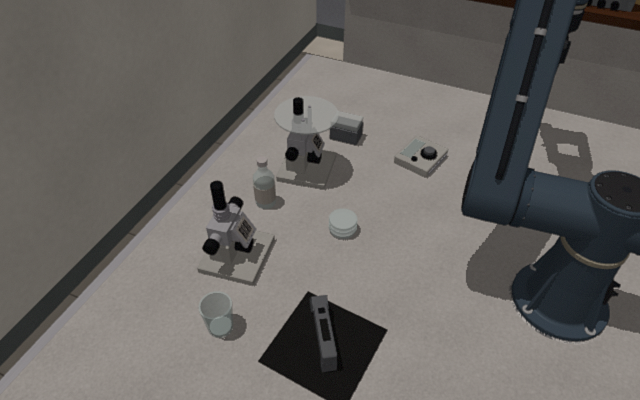

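View pics/top0.png

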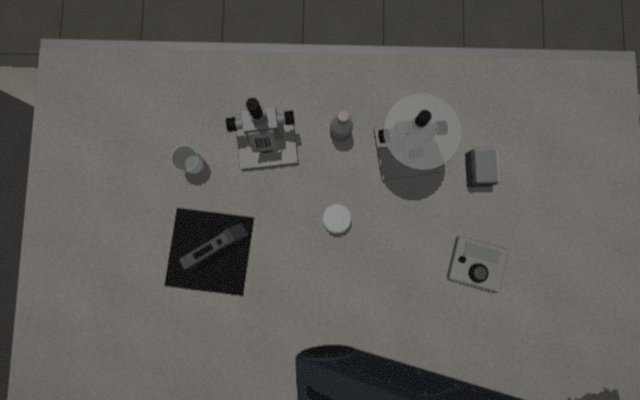

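The side view shows the shielded stand at about (305,140), the bare stand at (235,235), the reader at (323,330) and the button at (429,152). In the top view the button is at (479,272), the reader runs from (185,262) to (245,232), and the shield is at (423,132). I'll enlarge the details next.

Run:
```python
import cv2,numpy as np
t=cv2.imread('pics/top0.png');s=cv2.imread('pics/side0.png')
def c(im,u,v,w,h): return cv2.convertScaleAbs(cv2.resize(im[v:v+h,u:u+w],(400,300),interpolation=cv2.INTER_CUBIC),alpha=1.5)
a=np.vstack([np.hstack([c(t,155,200,120,90),c(t,370,85,120,90)]),np.hstack([c(s,250,285,140,105),c(s,260,90,120,90)])])
cv2.imwrite('pics/z1.png',a)
```

```text
(no output)
```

View pics/z1.png

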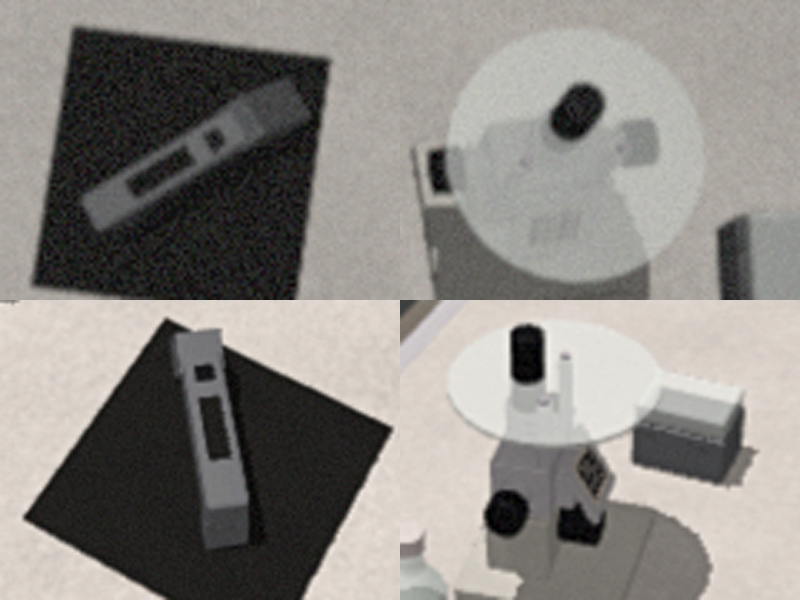

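Crop pixels convert back to the full images as follows. The reader's rear top edge is at top (182.3,263.6) and side (328.8,356.8). The shielded label is at top (416.5,153.4) and side (317.6,141.6). The front edge of the shielded base runs from (383,179) to (444,172) in the top view.

Run:
```python
from h import *
T=snap('top');S=snap('side')
r=lambda x:np.round(x,4)
# button by local segmentation in both views
print('btn',r(onz(T,479,272,.05)),r(onz(S,429,152,.05)))
print('rear top edge tri',tri(ray(T,182.3,263.6),ray(S,328.8,356.8)), r(onz(T,182.3,263.6,.0635)),r(onz(S,328.8,356.8,.0635)))
f=lambda x,y:(155+x/3.3333,200+y/3.3333)
L=[onz(T,*f(*p),.0635) for p in((80,198),(238,100),(101,232),(255,140))]
for a,b in((L[0],L[1]),(L[2],L[3])): print('yaw',np.degrees(np.arctan2(*(b-a)[[1,0]])),r(a),r(b))
g=lambda x,y:(250+x/2.857,285+(y-300)/2.857)
A=onz(S,*g(225,505),.0635);B=onz(S,*g(203,378),.0635);print('side slot axis',np.degrees(np.arctan2(*(B-A)[[1,0]])))
print('slot ctr',r(onz(S,*g(214,428),.0635)),r(onz(T,*f(159,168),.0635)))
print('label',tri(ray(T,416.5,153.4),ray(S,317.6,141.6)),r(onz(T,416.5,153.4,.105)),r(onz(S,317.6,141.6,.105)))
print('shield',r(onz(T,422.5,131.5,.188)))
a,b=onz(T,383,179,.02),onz(T,444,172,.02);print('front edge',r(a),r(b),'mid',r((a+b)/2));d=b-a;print('stand yaw',np.degrees(np.arctan2(d[0],-d[1])))
c=onz(T,375,128,.02);print('side edge yaw',np.degrees(np.arctan2(*(c-a)[[1,0]])))
print('mat',[r(onz(T,*p,.004)) for p in((178,208),(254,218),(244,296),(165,286))])
for n,u,v,z in(('bare lab',263,143,.105),('dish',337,219,.041),('bottle',343,118,.15),('tip',482,165,.07),('beaker',184,157,.085)):print(n,r(onz(T,u,v,z)))
m=(T['pixels'].max(2)<40).astype(np.uint8)
for n in(T,S):pass
```

```text
btn [ 0.4071 -0.3473  0.05  ] [ 0.3993 -0.3341  0.05  ]
rear top edge tri (array([0.41301258, 0.36910847, 0.05621051]), np.float64(0.0013949720044955727)) [0.414  0.367  0.0635] [0.411  0.3726 0.0635]
yaw -56.657062500142665 [0.4237 0.3754 0.0635] [0.4961 0.2654 0.0635]
yaw -57.74001536621403 [0.4    0.3591 0.0635] [0.4676 0.2519 0.0635]
side slot axis -57.88625889760833
slot ctr [0.441  0.3218 0.0635] [0.4462 0.32   0.0635]
label (array([ 0.68377755, -0.18573507,  0.10058892]), np.float64(0.0027463341671855415)) [ 0.6841 -0.1844  0.105 ] [ 0.6801 -0.1807  0.105 ]
shield [ 0.7138 -0.1791  0.188 ]
front edge [ 0.6355 -0.1177  0.02  ] [ 0.6568 -0.2736  0.02  ] mid [ 0.6461 -0.1957  0.02  ]
stand yaw 7.7872378954086
side edge yaw 9.10351632231766
mat [array([0.5522, 0.4046, 0.004 ]), array([0.5305, 0.2094, 0.004 ]), array([0.3342, 0.2272, 0.004 ]), array([0.3552, 0.4261, 0.004 ])]
bare lab [0.7015 0.1789 0.105 ]
dish [ 0.5296 -0.0013  0.041 ]
bottle [ 0.7522 -0.0072  0.15  ]
tip [ 0.6667 -0.3524  0.07  ]
beaker [0.6681 0.3699 0.085 ]
```

Call:
{"name": "step_arm", "arguments": {"commands": [0.302, -0.189, 0.15, 0, 0, 0, 0.302, -0.189, 0.15, 0, 0, 0, 0.302, -0.189, 0.15, 0, 0, 0, 0.302, -0.189, 0.15, 0, 0, 0, 0.302, -0.189, 0.15, 0, 0, 0, 0.302, -0.189, 0.15, 0, 0, 0, 0.302, -0.189, 0.15, 0, 0, 0, 0.302, -0.189, 0.15, 0, 0, 0, 0.302, -0.189, 0.15, 0, 0, 0, 0.302, -0.189, 0.15, 0, 0, 0], "jaw": 0}}

```text
t: 1.2
tcp_pos: [0.4046, -0.3429, 0.081]
tool_rot: [0.991, 0.131, -0.0, -0.0]
force: [0.3, -1.1, -0.1]
finger_gap: 0.002
gripper_force: 0.0
```

Run:
```python
from h import *
S=snap('side');T=snap('top');s=manip.sense();print(s['tcp_pos'],s['force'])
def c(im,u,v): return cv2.convertScaleAbs(cv2.resize(im[v:v+75,u:u+100],(400,300),interpolation=cv2.INTER_CUBIC),alpha=1.5)
cv2.imwrite('pics/z2.png',np.hstack([c(S['pixels'],375,105),c(T['pixels'],430,220)]))
```

```text
[ 0.40423216 -0.34473529  0.08179712] [-0.02057899 -0.63137857  1.06310958]
```

View pics/z2.png

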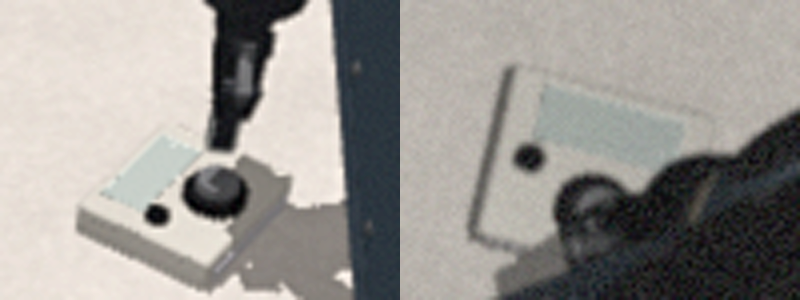

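The fingertips are right above the button: the button is at side-view crop (218,181) and the fingertip at (222,150). Next I press.

Call:
{"name": "step_arm", "arguments": {"commands": [0, 0, 0.01, 0, 0, 0, 0, 0, 0.02, 0, 0, 0, 0, 0, 0.027, 0, 0, 0, 0, 0, 0.03, 0, 0, 0, 0, 0, 0.032, 0, 0, 0, 0, 0, 0.034, 0, 0, 0, 0, 0, 0.036, 0, 0, 0, 0, 0, 0.037, 0, 0, 0, 0, 0, 0.038, 0, 0, 0, 0, 0, 0.038, 0, 0, 0]}}

```text
t: 2.3
tcp_pos: [0.4039, -0.3432, 0.044]
tool_rot: [0.991, 0.13, -0.0, -0.0]
force: [-4.4, 0.2, 8.0]
finger_gap: -0.001
gripper_force: 3.9
```

Call:
{"name": "step_arm", "arguments": {"commands": [0, 0, 0.001, 0, 0, 0, 0, 0, 0.001, 0, 0, 0, 0, 0, 0.001, 0, 0, 0, 0, 0, -0.01, 0, 0, 0, 0, 0, -0.05, 0, 0, 0, 0, 0, -0.1, 0, 0, 0, 0, 0, -0.15, 0, 0, 0, 0, 0, -0.16, 0, 0, 0, 0, 0, -0.16, 0, 0, 0, 0, 0, -0.16, 0, 0, 0]}}

```text
t: 3.3
tcp_pos: [0.404, -0.3426, 0.2024]
tool_rot: [0.992, 0.13, -0.0, -0.001]
force: [0.6, 0.5, 0.0]
finger_gap: 0.002
gripper_force: 0.0
```

```bash
cat >> h.py <<'E'
def to(p,yaw,pitch=0,yflip=False):
    """TCP target: tool x along reader forward (yaw deg), pitched up by pitch; print shift/turn in current tool frame"""
    s=manip.sense();C=Ro.from_quat(s['tool_rot'])
    x=np.array([np.cos(np.radians(yaw)),np.sin(np.radians(yaw)),0]);h=np.array([-x[1],x[0],0])
    X=x*np.cos(np.radians(pitch))+np.array([0,0,np.sin(np.radians(pitch))])
    Y=-h if not yflip else h; X=-X if yflip else X
    G=Ro.from_matrix(np.c_[X,Y,np.cross(X,Y)])
    print('tcp',np.round(s['tcp_pos'],4),'q',np.round(s['q'],2),'gap',round(s['finger_gap'],3),'F',np.round(s['force'],1))
    print('move',np.round(C.inv().apply(np.array(p)-s['tcp_pos']),4),np.round((C.inv()*G).as_rotvec(degrees=True),2))
E
python3 - <<'E'
from h import *
a=manip.sense()
to([.45,.31,.14],-57.3);to([.45,.31,.14],-57.3,0,True)
E
```

```text
tcp [ 0.404  -0.3426  0.2024] q [-0.91  0.44  1.7   0.    1.    0.4 ] gap 0.002 F [0.6 0.5 0. ]
move [ 0.2128 -0.6186  0.0632] [-7.000e-02  6.000e-02  7.224e+01]
tcp [ 0.404  -0.3426  0.2024] q [-0.91  0.44  1.7   0.    1.    0.4 ] gap 0.002 F [0.6 0.5 0. ]
move [ 0.2128 -0.6186  0.0632] [-7.0000e-02 -7.0000e-02 -1.0776e+02]
```

Call:
{"name": "step_arm", "arguments": {"commands": [0.213, -0.619, 0.05, 0, 0, -107.8, 0.213, -0.619, 0.05, 0, 0, -107.8, 0.213, -0.619, 0.05, 0, 0, -107.8, 0.213, -0.619, 0.05, 0, 0, -107.8, 0.213, -0.619, 0.05, 0, 0, -107.8, 0.213, -0.619, 0.05, 0, 0, -107.8, 0.213, -0.619, 0.05, 0, 0, -107.8, 0.213, -0.619, 0.05, 0, 0, -107.8, 0.213, -0.619, 0.05, 0, 0, -107.8, 0.213, -0.619, 0.05, 0, 0, -107.8], "jaw": 100}}

```text
t: 4.3
tcp_pos: [0.4376, 0.1559, 0.1629]
tool_rot: [0.635, 0.773, -0.002, -0.002]
force: [0.9, -0.6, 0.9]
finger_gap: 1.002
gripper_force: 0.0
```

Run:
```python
from h import *
to([.45,.31,.14],-57.3,0,True)
```

```text
tcp [0.4376 0.1559 0.1629] q [ 0.1   0.43  1.89  0.    0.83 -0.1 ] gap 1.002 F [ 0.9 -0.6  0.9]
move [0.1487 0.0422 0.0227] [ -0.27  -0.08 -21.47]
```

Call:
{"name": "step_arm", "arguments": {"commands": [0.149, 0.042, 0.022, 0, 0, -21.5, 0.149, 0.042, 0.022, 0, 0, -21.5, 0.149, 0.042, 0.022, 0, 0, -21.5, 0.149, 0.042, 0.022, 0, 0, -21.5, 0.149, 0.042, 0.022, 0, 0, -21.5, 0.149, 0.042, 0.022, 0, 0, -21.5, 0.149, 0.042, 0.022, 0, 0, -21.5, 0.149, 0.042, 0.022, 0, 0, -21.5, 0.149, 0.042, 0.022, 0, 0, -21.5, 0.149, 0.042, 0.022, 0, 0, -21.5]}}

```text
t: 5.3
tcp_pos: [0.4528, 0.3075, 0.1436]
tool_rot: [0.482, 0.876, 0.0, 0.0]
force: [-0.1, 0.3, -0.1]
finger_gap: 1.0
gripper_force: 0.0
```

Run:
```python
from h import *
to([.45,.31,.0475-.0187],-57.3,0,True)
S=snap('side');T=snap('top')
def c(im,u,v,w=140,h=105): return cv2.convertScaleAbs(cv2.resize(im[v:v+h,u:u+w],(400,300),interpolation=cv2.INTER_CUBIC),alpha=1.5)
cv2.imwrite('pics/z3.png',np.hstack([c(S['pixels'],250,285),c(T['pixels'],155,200,120,90)]))
```

```text
tcp [0.4528 0.3075 0.1436] q [ 0.39  0.55  1.71 -0.    0.88 -0.17] gap 1.0 F [-0.1  0.3 -0.1]
move [ 0.0036 -0.0011  0.1148] [ 0.02  0.01 -0.39]
```

View pics/z3.png

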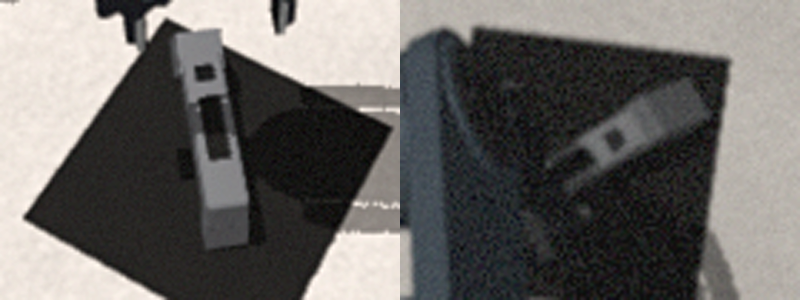

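The open fingers straddle the reader in the side crop, at (140,30) and (283,20), with the handle between them. I descend and grip.

Call:
{"name": "step_arm", "arguments": {"commands": [0.004, -0.001, 0.03, 0, 0, -0.4, 0.004, -0.001, 0.06, 0, 0, -0.4, 0.004, -0.001, 0.09, 0, 0, -0.4, 0.004, -0.001, 0.105, 0, 0, -0.4, 0.004, -0.001, 0.115, 0, 0, -0.4, 0.004, -0.001, 0.118, 0, 0, -0.4, 0.004, -0.001, 0.118, 0, 0, -0.4, 0.004, -0.001, 0.118, 0, 0, -0.4, 0.004, -0.001, 0.118, 0, 0, -0.4, 0.004, -0.001, 0.118, 0, 0, -0.4]}}

```text
t: 6.4
tcp_pos: [0.45, 0.3113, 0.026]
tool_rot: [0.479, 0.878, 0.001, 0.0]
force: [0.1, -0.1, -0.6]
finger_gap: 0.999
gripper_force: 0.0
```

Call:
{"name": "step_arm", "arguments": {"commands": [0, 0, 0, 0, 0, 0, 0, 0, 0, 0, 0, 0, 0, 0, 0, 0, 0, 0, 0, 0, 0, 0, 0, 0, 0, 0, 0, 0, 0, 0, 0, 0, 0, 0, 0, 0, 0, 0, 0, 0, 0, 0, 0, 0, 0, 0, 0, 0, 0, 0, 0, 0, 0, 0, 0, 0, 0, 0, 0, 0], "jaw": 0, "grip_force": 60}}

```text
t: 7.4
tcp_pos: [0.4496, 0.311, 0.0253]
tool_rot: [0.479, 0.878, 0.0, 0.0]
force: [0.2, -0.3, 1.9]
finger_gap: 0.345
gripper_force: 59.5
```

Run:
```python
from h import *
print(manip.sense()['ft_torque'])
to([.45,.31,.2],-57.3,0,True)
S=snap('side');T=snap('top')
def c(im,u,v,w=140,h=105): return cv2.convertScaleAbs(cv2.resize(im[v:v+h,u:u+w],(400,300),interpolation=cv2.INTER_CUBIC),alpha=1.5)
cv2.imwrite('pics/z4.png',np.hstack([c(S['pixels'],250,285),c(T['pixels'],155,200,120,90)]))
```

```text
[-0.07207107 -0.06513435  0.00880133]
tcp [0.4496 0.311  0.0253] q [ 0.4   0.74  1.77 -0.    0.62 -0.17] gap 0.345 F [ 0.2 -0.3  1.9]
move [-0.0011 -0.0002 -0.1747] [0.01 0.   0.09]
```

View pics/z4.png

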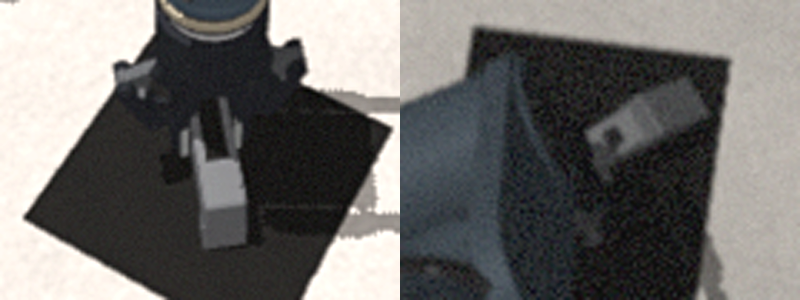

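The reader is gripped squarely: the handle sits between the pads at side crop (210,140) and has not visibly shifted. I lift it.

Call:
{"name": "step_arm", "arguments": {"commands": [0, 0, -0.01, 0, 0, 0, 0, 0, -0.03, 0, 0, 0, 0, 0, -0.06, 0, 0, 0, 0, 0, -0.1, 0, 0, 0, 0, 0, -0.14, 0, 0, 0, 0, 0, -0.18, 0, 0, 0, 0, 0, -0.2, 0, 0, 0, 0, 0, -0.2, 0, 0, 0, 0, 0, -0.2, 0, 0, 0, 0, 0, -0.2, 0, 0, 0]}}

```text
t: 8.5
tcp_pos: [0.448, 0.3104, 0.2234]
tool_rot: [0.479, 0.878, -0.002, -0.001]
force: [-0.1, -0.2, -2.6]
finger_gap: 0.342
gripper_force: 59.4
```

Run:
```python
from h import *
to([.472,-.212,.19],8,30,True)
to([.45,.05,.22],-20,0,True)
```

```text
tcp [0.448  0.3104 0.2234] q [ 0.4   0.43  1.64  0.    1.07 -0.17] gap 0.342 F [-0.1 -0.2 -2.6]
move [-0.4522 -0.2626  0.0341] [-17.25 -26.84 -63.61]
tcp [0.448  0.3104 0.2234] q [ 0.4   0.43  1.64  0.    1.07 -0.17] gap 0.342 F [-0.1 -0.2 -2.6]
move [-0.22   -0.1393  0.0038] [ -0.22  -0.13 -37.22]
```

Call:
{"name": "step_arm", "arguments": {"commands": [-0.035, -0.02, 0.002, -1.2, -1.9, -4.5, -0.08, -0.046, 0.006, -2.9, -4.5, -10.6, -0.125, -0.073, 0.009, -4.6, -7.2, -17, -0.165, -0.096, 0.012, -6.3, -9.8, -23.3, -0.205, -0.119, 0.015, -8, -12.5, -29.7, -0.245, -0.142, 0.018, -9.8, -15.2, -36, -0.285, -0.165, 0.021, -11.5, -17.9, -42.4, -0.325, -0.189, 0.024, -13.2, -20.6, -48.8, -0.365, -0.212, 0.027, -14.9, -23.2, -55.1, -0.4, -0.232, 0.03, -16.3, -25.4, -60.2]}}

```text
t: 9.5
tcp_pos: [0.4656, -0.0314, 0.1995]
tool_rot: [0.08, 0.978, 0.026, 0.19]
force: [0.5, 0.4, -2.0]
finger_gap: 0.345
gripper_force: 59.7
```

Run:
```python
from h import *
to([.472,-.212,.16],8,30,True)
```

```text
tcp [ 0.4656 -0.0314  0.1995] q [-0.42  0.27  2.13  0.43  0.43 -2.19] gap 0.345 F [ 0.5  0.4 -2. ]
move [-0.0214 -0.1803  0.0354] [ -3.01  -7.68 -16.82]
```

Call:
{"name": "step_arm", "arguments": {"commands": [0, 0, 0, 0, 0, 0, 0, 0, 0, 0, 0, 0, 0, 0, 0, 0, 0, 0, 0, 0, 0, 0, 0, 0, 0, 0, 0, 0, 0, 0, 0, 0, 0, 0, 0, 0, 0, 0, 0, 0, 0, 0, 0, 0, 0, 0, 0, 0, 0, 0, 0, 0, 0, 0, 0, 0, 0, 0, 0, 0]}}

```text
t: 10.5
tcp_pos: [0.467, -0.031, 0.2013]
tool_rot: [0.081, 0.978, 0.025, 0.191]
force: [-0.3, -1.0, -1.9]
finger_gap: 0.342
gripper_force: 59.8
```

Run:
```python
from h import *
to([.472,-.212,.16],8,30,True)
```

```text
tcp [ 0.467  -0.031   0.2013] q [-0.42  0.27  2.13  0.42  0.43 -2.18] gap 0.342 F [-0.3 -1.  -1.9]
move [-0.0196 -0.181   0.0368] [ -3.12  -7.49 -16.88]
```

Call:
{"name": "step_arm", "arguments": {"commands": [-0.02, -0.181, 0.037, -3, -7.5, -17, -0.02, -0.181, 0.037, -3, -7.5, -17, -0.02, -0.181, 0.037, -3, -7.5, -17, -0.02, -0.181, 0.037, -3, -7.5, -17, -0.02, -0.181, 0.037, -3, -7.5, -17, -0.02, -0.181, 0.037, -3, -7.5, -17, -0.02, -0.181, 0.037, -3, -7.5, -17, -0.02, -0.181, 0.037, -3, -7.5, -17, -0.02, -0.181, 0.037, -3, -7.5, -17, -0.02, -0.181, 0.037, -3, -7.5, -17]}}

```text
t: 11.5
tcp_pos: [0.5145, -0.1884, 0.2047]
tool_rot: [-0.05, 0.975, 0.008, 0.218]
force: [-0.6, 0.3, -1.0]
finger_gap: 0.344
gripper_force: 59.9
```

Run:
```python
from h import *
to([.552,-.2015,.105],8,30,True)
S=snap('side');T=snap('top')
def c(im,u,v,w=160,h=120): return cv2.convertScaleAbs(cv2.resize(im[v:v+h,u:u+w],(400,300),interpolation=cv2.INTER_CUBIC),alpha=1.5)
cv2.imwrite('pics/z5.png',np.hstack([c(S['pixels'],260,80),c(T['pixels'],370,85)]))
```

```text
tcp [ 0.5145 -0.1884  0.2047] q [-0.73  0.37  1.95  0.58  0.6  -2.85] gap 0.344 F [-0.6  0.3 -1. ]
move [ 0.0099 -0.0161  0.1057] [-1.39 -4.86 -1.79]
```

View pics/z5.png

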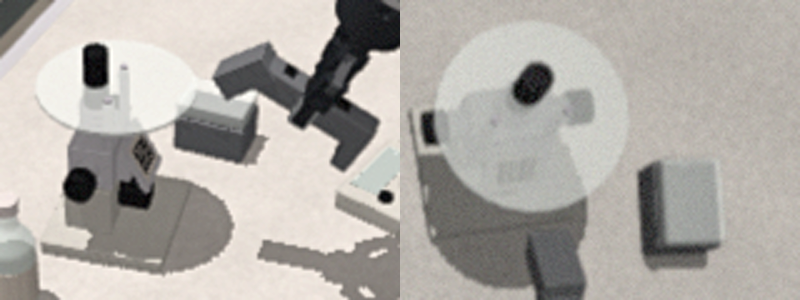

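The side crop shows the reader held nose-up at (250,70), clear of the shield. Joint 6 is at its limit, though. Roll about the line of sight is free, so I'll fit the kinematics and pick a reachable roll.

```bash
cat > fk.py <<'E'
from h import *
from scipy.optimize import least_squares
def fk(q,p,s):
    d,h,L1,a,L2,L3,a0=p
    R1=Ro.from_euler('z',q[0]);A=R1*Ro.from_euler('y',q[1]);B=A*Ro.from_euler('y',q[2])
    R=B*Ro.from_euler('z',s[0]*q[3])*Ro.from_euler('y',q[4])*Ro.from_euler('z',s[1]*q[5]+s[2])
    return R1.apply([a0,d,h])+A.apply([0,0,L1])+B.apply([a,0,L2])+R.apply([0,0,L3]),R
D=[([-1.488,.527,1.433,0,1.181,-.178],[.161,-.604,.231]),([-.91,.44,1.7,0,1,.4],[.404,-.3426,.2024]),([.1,.43,1.89,0,.83,-.1],[.4376,.1559,.1629]),([.39,.55,1.71,0,.88,-.17],[.4528,.3075,.1436]),([.4,.74,1.77,0,.62,-.17],[.4496,.311,.0253]),([.4,.43,1.64,0,1.07,-.17],[.448,.3104,.2234]),([-.42,.27,2.13,.42,.43,-2.18],[.467,-.031,.2013])]
def fit():
    m=manip.sense();dat=D+[(m['q'],m['tcp_pos'])];best=None
    Rm=Ro.from_quat(m['tool_rot'])
    for s4 in(1,-1):
      for s6 in(1,-1):
        for o in(0,np.pi/2,np.pi,-np.pi/2):
          s=(s4,s6,o);f=lambda p:np.concatenate([fk(q,p,s)[0]-x for q,x in dat]+[.01*(p-[.1,.3,.4,0,.4,.2,0])])
          r=least_squares(f,[.1,.3,.4,0,.4,.2,0]);e=(fk(m['q'],r.x,s)[1].inv()*Rm).magnitude()
          if best is None or r.cost+e<best[0]:best=(r.cost+e,r.x,s,e,np.abs(f(r.x)[:-7]).max())
    return best
LO=np.array([-3.08,-.75,.22,-1.43,0,-2.85]);HI=np.array([3.08,2.2,2.44,4.57,2.65,2.85])
E
python3 - <<'E'
from fk import *
b=fit();print(b);_,p,s,_,_=b;m=manip.sense()
lab=np.array([.683,-.183,.105]);n=Ro.from_euler('z',8,degrees=True).apply([-.866,0,.5])
base=Ro.from_euler('zy',[8,-30],degrees=True)
for roll in range(-60,61,10):
    Rr=Ro.from_rotvec(n*np.radians(roll))*base
    o=lab-Rr.apply([.115,0,-.088]);Rt=Rr*Ro.from_euler('y',180,degrees=True);t=o+Rt.apply([0,0,.022])
    res=[]
    for k in range(4):
        q0=np.clip(np.array(m['q'])+[.0,0,0,[0,.5,-.8,2.5][k],.1,.3],LO+.01,HI-.01)
        f=lambda q:(lambda P,R:np.r_[(P-t)*5,(R.inv()*Rt).as_rotvec()])(*fk(q,p,s))
        r=least_squares(f,q0,bounds=(LO,HI));res.append((r.cost,r.x))
    c,q=min(res,key=lambda z:z[0]);print(roll,'%.1e'%c,np.round(q,2),'org',np.round(o,3),'tcp',np.round(t,3),'minq6 alt',[round(x[1][5],2) for x in res if x[0]<1e-4])
E
```

```text
(np.float64(2.187468328025872e-05), array([ 0.11069005,  0.28592775,  0.58441127,  0.11533992,  0.39449702,
        0.30264325, -0.00095497]), (1, 1, 1.5707963267948966), 1.5849452391521897e-16, np.float64(0.003080053783021442))
-60 2.8e-27 [-0.85  0.68  1.9   1.08  0.94 -2.6 ] org [ 0.549 -0.152  0.151] tcp [ 0.561 -0.141  0.136] minq6 alt [np.float64(-2.6), np.float64(-2.6), np.float64(-2.6), np.float64(-2.6)]
-50 1.9e-30 [-0.82  0.66  1.91  1.04  0.86 -2.71] org [ 0.546 -0.157  0.144] tcp [ 0.557 -0.148  0.127] minq6 alt [np.float64(-2.71), np.float64(-2.71), np.float64(-2.71), np.float64(-2.71)]
-40 8.3e-27 [-0.8   0.64  1.92  1.02  0.76 -2.82] org [ 0.543 -0.164  0.138] tcp [ 0.554 -0.156  0.12 ] minq6 alt [np.float64(-2.82), np.float64(-2.82), np.float64(-2.82), np.float64(-2.82)]
-30 6.0e-04 [-0.76  0.62  1.91  0.93  0.67 -2.85] org [ 0.541 -0.172  0.132] tcp [ 0.552 -0.166  0.114] minq6 alt []
-20 2.9e-03 [-0.72  0.6   1.9   0.83  0.58 -2.85] org [ 0.54  -0.18   0.128] tcp [ 0.551 -0.176  0.109] minq6 alt []
-10 6.3e-03 [-0.67  0.59  1.91  0.72  0.47 -2.85] org [ 0.54  -0.189
[... 221 characters left out ...]
542 -0.209  0.124] tcp [ 0.553 -0.21   0.106] minq6 alt []
20 1.3e-02 [-0.56  0.6   1.98  0.37  0.04 -2.85] org [ 0.544 -0.218  0.126] tcp [ 0.556 -0.221  0.108] minq6 alt []
30 1.9e-27 [-0.67  0.64  2.09  2.5   0.3   1.05] org [ 0.547 -0.226  0.129] tcp [ 0.56  -0.232  0.112] minq6 alt [np.float64(1.05)]
40 7.6e-31 [-0.66  0.66  2.12  2.75  0.41  0.66] org [ 0.551 -0.234  0.133] tcp [ 0.564 -0.241  0.117] minq6 alt [np.float64(0.66)]
50 6.6e-29 [-0.66  0.69  2.15  2.87  0.55  0.4 ] org [ 0.555 -0.241  0.139] tcp [ 0.569 -0.249  0.124] minq6 alt [np.float64(0.4)]
60 6.1e-32 [-0.66  0.73  2.17  2.92  0.69  0.2 ] org [ 0.559 -0.247  0.145] tcp [ 0.575 -0.255  0.132] minq6 alt [np.float64(0.2)]
```

```bash
cat > srch.py <<'E'
from fk import *
_,p,s,_,_=fit();m=manip.sense()
lab=np.array([.683,-.183,.105])
G=[]
for z in np.arange(-.073,-.30,-.02):
    for x in(-.045,0,.045):
        for y in(-.05,0,.05):G.append([x,y,z])      # gripper body/wrist in tool frame
for y in(-.057,.057):
    for z in(0,-.02,-.04,-.06):G+=[[x,y,z] for x in(-.011,.011)]
RD=[[x,y,z] for y in(-.015,.015) for x,z in((60,16),(-70,16),(-70,-43),(-51,-43),(30,16),(75,24),(100,-27),(71,-44),(50,24),(85,0))]
RD=np.array(RD)*[.001,1,.001]
def clear(P):
    # distance from shield disc; from base slab/label plate
    r=np.hypot(P[:,0]-.714,P[:,1]+.179);sh=np.hypot(np.maximum(r-.085,0),np.maximum(np.maximum(P[:,2]-.191,.185-P[:,2]),0))
    return sh.min()
def pose(roll,yaw,pit):
    n=Ro.from_euler('z',8+yaw,degrees=True).apply([-np.cos(np.radians(30+pit)),0,np.sin(np.radians(30+pit))])
    Rr=Ro.from_rotvec(n*np.radians(roll))*Ro.from_euler('zy',[8+yaw,-(30-pit)],degrees=True)
    o=lab-Rr.apply([.115,0,-.088]);Rt=Rr*Ro.from_euler('y',180,degrees=True);return o,Rr,Rt,o+Rt.apply([0,0,.022])
def ik(t,Rt,q0):
    f=lambda q:(lambda P,R:np.r_[(P-t)*5,(R.inv()*Rt).as_rotvec()])(*fk(q,p,s))
    return least_squares(f,np.clip(q0,LO+.01,HI-.01),bounds=(LO,HI))
E
python3 - <<'E'
from srch import *
for roll in(-30,-40,-50,-60,-70):
  for yaw in(-7,0,7):
    for pit in(0,6):
      o,Rr,Rt,t=pose(roll,yaw,pit);r=ik(t,Rt,[-.8,.65,1.9,1,.8,-2.7])
      if r.cost<1e-5:print(roll,yaw,pit,np.round(r.x,2),'clr grip %.3f reader %.3f'%(clear(t+Rt.apply(G)),clear(o+Rr.apply(RD))),'minz %.3f'%(o+Rr.apply(RD))[:,2].min(),np.round(t,3))
E
```

```text
-30 -7 6 [-0.73  0.59  1.91  0.89  0.66 -2.64] clr grip 0.065 reader 0.010 minz 0.080 [ 0.556 -0.152  0.126]
-30 0 6 [-0.74  0.59  1.86  0.77  0.71 -2.65] clr grip 0.066 reader 0.008 minz 0.081 [ 0.553 -0.166  0.127]
-30 7 6 [-0.74  0.59  1.81  0.66  0.77 -2.67] clr grip 0.065 reader 0.007 minz 0.084 [ 0.553 -0.18   0.129]
-40 -7 6 [-0.75  0.6   1.91  0.96  0.74 -2.57] clr grip 0.064 reader 0.009 minz 0.089 [ 0.56  -0.142  0.131]
-40 0 0 [-0.8   0.64  1.92  1.02  0.76 -2.82] clr grip 0.068 reader 0.016 minz 0.073 [ 0.554 -0.156  0.12 ]
-40 0 6 [-0.76  0.6   1.85  0.82  0.8  -2.56] clr grip 0.064 reader 0.007 minz 0.091 [ 0.556 -0.156  0.133]
-40 7 0 [-0.8   0.63  1.85  0.86  0.81 -2.78] clr grip 0.068 reader 0.013 minz 0.075 [ 0.552 -0.171  0.122]
-40 7 6 [-0.76  0.61  1.79  0.7   0.87 -2.56] clr grip 0.064 reader 0.005 minz 0.093 [ 0.554 -0.171  0.135]
-50 -7 0 [-0.82  0.67  1.98  1.23  0.82 -2.79] clr grip 0.062 reader 0.019 minz 0.084 [ 0.562 -0.134  0.125]
-50 -7 6 [-0.78  0.62  1.91  1.04  0.82 -2.5 ] clr grip 0.055 reader 0.010 minz 0.101 [ 0.564 -0.134  0.138]
-50 0 0 [-0.82  
[... 1015 characters left out ...]
049 reader 0.004 minz 0.120 [ 0.561 -0.155  0.15 ]
-70 -7 0 [-0.86  0.72  1.99  1.33  0.98 -2.62] clr grip 0.044 reader 0.023 minz 0.118 [ 0.571 -0.122  0.143]
-70 -7 6 [-0.82  0.66  1.93  1.19  0.95 -2.37] clr grip 0.037 reader 0.013 minz 0.125 [ 0.576 -0.122  0.154]
-70 0 0 [-0.87  0.7   1.89  1.12  1.03 -2.51] clr grip 0.046 reader 0.018 minz 0.119 [ 0.566 -0.136  0.145]
-70 0 6 [-0.83  0.66  1.84  1.01  1.03 -2.3 ] clr grip 0.038 reader 0.009 minz 0.127 [ 0.57  -0.135  0.156]
-70 7 0 [-0.86  0.69  1.79  0.94  1.1  -2.43] clr grip 0.047 reader 0.013 minz 0.121 [ 0.562 -0.151  0.147]
-70 7 6 [-0.83  0.66  1.74  0.85  1.12 -2.25] clr grip 0.040 reader 0.005 minz 0.129 [ 0.566 -0.149  0.158]
```

```bash
cat >> srch.py <<'E'
def path(t0,R0,q,t1,R1,N=10):
    rv=(R0.inv()*R1).as_rotvec();out=[]
    for k in range(1,N+1):
        t=t0+(t1-t0)*k/N;Rt=R0*Ro.from_rotvec(rv*k/N);r=ik(t,Rt,q);q=r.x
        Rr=Rt*Ro.from_euler('y',180,degrees=True);o=t-Rt.apply([0,0,.022])
        out.append((r.cost,q,clear(t+Rt.apply(G)),clear(o+Rr.apply(RD))))
    print('shift',np.round(R0.inv().apply(t1-t0),4),'turn',np.round(np.degrees(rv),2),'maxcost %.1e minclr %.3f %.3f'%(max(x[0] for x in out),min(x[2] for x in out),min(x[3] for x in out)))
    for x in out[N//2-1::N//2]:print(np.round(x[1],2))
    return q
E
python3 - <<'E'
from srch import *
o,Rr,Rt,t=pose(-60,-5,0);n=Ro.from_euler('z',3,degrees=True).apply([-.866,0,.5])
t=t+.005*n;f=np.array([np.cos(np.radians(8)),np.sin(np.radians(8)),0]);pre=t-.09*f
C=Ro.from_quat(m['tool_rot']);print(np.round(t,4),np.round(pre,4))
q=path(np.array(m['tcp_pos']),C,m['q'],pre,Rt);path(pre,Rt,q,t,Rt)
E
```

```text
[ 0.5602 -0.1313  0.1367] [ 0.4711 -0.1438  0.1367]
shift [0.0642 0.0495 0.0449] turn [-30.04  -4.84  52.83] maxcost 8.0e-06 minclr 0.116 0.048
[-0.88  0.47  2.01  0.89  0.78 -2.84]
[-1.04  0.66  2.11  1.15  0.94 -2.85]
shift [-0.0527  0.0439  0.0583] turn [0. 0. 0.] maxcost 7.9e-20 minclr 0.057 0.021
[-0.94  0.67  2.04  1.19  0.93 -2.77]
[-0.85  0.68  1.97  1.21  0.91 -2.67]
```

Run:
```python
from srch import *
o,Rr,Rt,t=pose(-60,-5,0);n=Ro.from_euler('z',3,degrees=True).apply([-.866,0,.5])
t=t+.005*n;f=np.array([np.cos(np.radians(8)),np.sin(np.radians(8)),0])
C=Ro.from_quat(m['tool_rot'])
for a,b in((.04,0),(.05,0),(.06,0),(.05,.03)):
  print(a,b);pre=t-a*f+[0,0,b];q=path(np.array(m['tcp_pos']),C,m['q'],pre,Rt);path(pre,Rt,q,t,Rt)
```

```text
0.04 0
shift [0.019  0.0515 0.0661] turn [-30.04  -4.84  52.83] maxcost 5.1e-17 minclr 0.090 0.023
[-0.84  0.49  1.96  0.88  0.78 -2.78]
[-0.93  0.67  2.04  1.2   0.93 -2.76]
shift [-0.0234  0.0195  0.0259] turn [0. 0. 0.] maxcost 9.0e-30 minclr 0.057 0.021
[-0.89  0.67  2.    1.21  0.92 -2.71]
[-0.85  0.68  1.97  1.21  0.91 -2.67]
0.05 0
shift [0.028  0.0511 0.0619] turn [-30.04  -4.84  52.83] maxcost 1.8e-24 minclr 0.098 0.029
[-0.84  0.49  1.97  0.89  0.78 -2.79]
[-0.95  0.66  2.05  1.19  0.93 -2.78]
shift [-0.0293  0.0244  0.0324] turn [0. 0. 0.] maxcost 3.7e-28 minclr 0.057 0.021
[-0.9   0.67  2.01  1.2   0.92 -2.72]
[-0.85  0.68  1.97  1.21  0.91 -2.67]
0.06 0
shift [0.0371 0.0507 0.0576] turn [-30.04  -4.84  52.83] maxcost 3.6e-23 minclr 0.107 0.035
[-0.85  0.48  1.98  0.89  0.78 -2.8 ]
[-0.97  0.66  2.07  1.18  0.93 -2.8 ]
shift [-0.0351  0.0293  0.0388] turn [0. 0. 0.] maxcost 5.0e-27 minclr 0.057 0.021
[-0.91  0.67  2.02  1.2   0.92 -2.73]
[-0.85  0.68  1.97  1.21  0.91 -2.67]
0.05 0.03
shift [0.0153 0.0509 0.0347] turn [-30.04  -4.84  52.83] maxcost 7.9e-19 minclr 0.100 0.036
[-0.84  0.46  1.96  0.85  0.8  -2.75]
[-0.95  0.59  2.04  1.13  0.96 -2.68]
shift [-0.0254  0.0024  0.0524] turn [0. 0. 0.] maxcost 3.4e-28 minclr 0.057 0.019
[-0.9   0.64  2.    1.18  0.94 -2.68]
[-0.85  0.68  1.97  1.21  0.91 -2.67]
```

Call:
{"name": "step_arm", "arguments": {"commands": [0.002, 0.006, 0.004, -3.3, -0.5, 5.9, 0.003, 0.011, 0.008, -6.7, -1.1, 11.7, 0.005, 0.017, 0.012, -10, -1.6, 17.6, 0.007, 0.023, 0.015, -13.3, -2.2, 23.5, 0.009, 0.028, 0.019, -16.7, -2.7, 29.3, 0.01, 0.034, 0.023, -20, -3.2, 35.2, 0.012, 0.04, 0.027, -23.3, -3.8, 41.1, 0.014, 0.045, 0.031, -26.7, -4.3, 47, 0.015, 0.051, 0.035, -30, -4.8, 52.8, 0.015, 0.051, 0.035, -30, -4.8, 52.8]}}

```text
t: 12.6
tcp_pos: [0.5108, -0.139, 0.1655]
tool_rot: [0.332, 0.851, 0.347, 0.21]
force: [-1.1, -0.0, -2.2]
finger_gap: 0.344
gripper_force: 59.9
```

Call:
{"name": "step_arm", "arguments": {"commands": [0, 0, 0, 0, 0, 0, 0, 0, 0, 0, 0, 0, 0, 0, 0, 0, 0, 0, 0, 0, 0, 0, 0, 0, 0, 0, 0, 0, 0, 0, 0, 0, 0, 0, 0, 0, 0, 0, 0, 0, 0, 0, 0, 0, 0, 0, 0, 0, 0, 0, 0, 0, 0, 0, 0, 0, 0, 0, 0, 0]}}

```text
t: 13.6
tcp_pos: [0.5116, -0.1393, 0.1668]
tool_rot: [0.331, 0.851, 0.347, 0.212]
force: [0.0, -0.2, -2.0]
finger_gap: 0.348
gripper_force: 59.9
```

Run:
```python
from srch import *
print(np.round(m['tcp_pos'],4),np.round(m['q'],2),m['finger_gap'])
o,Rr,Rt,t=pose(-60,-5,0);n=Ro.from_euler('z',3,degrees=True).apply([-.866,0,.5])
C=Ro.from_quat(m['tool_rot']);path(np.array(m['tcp_pos']),C,m['q'],t+.005*n,Rt)
# expected window pixel/reader points in images for slip check
o1=np.array(m['tcp_pos'])-C.apply([0,0,.022]);R1=C*Ro.from_euler('y',180,degrees=True)
S=snap('side');T=snap('top')
for I,k in((S,'side'),(T,'top')):
    im=I['pixels'].copy()
    for P in([.06995,.015,.0245],[.06995,-.015,.0245],[.0997,.015,-.0275],[.0997,-.015,-.0275],[-.07,.015,.016],[-.07,-.015,.016],[-.069,.015,-.0435],[-.069,-.015,-.0435]):
        u=proj(I,o1+R1.apply(P));cv2.circle(im,(round(u[0]),round(u[1])),1,(0,0,255),-1)
    u=proj(I,o1+R1.apply([.115,0,-.088]));cv2.circle(im,(round(u[0]),round(u[1])),1,(0,255,0),-1)
    u0=(260,70) if k=='side' else (370,85)
    c=im[u0[1]:u0[1]+135,u0[0]:u0[0]+180];cv2.imwrite('pics/%s6.png'%k,cv2.convertScaleAbs(cv2.resize(c,(400,300),interpolation=cv2.INTER_CUBIC),alpha=1.6))
cv2.imwrite('pics/z6.png',np.hstack([cv2.imread('pics/side6.png'),cv2.imread('pics/top6.png')]))
```

```text
[ 0.5116 -0.1393  0.1668] [-0.94  0.59  2.04  1.14  0.96 -2.68] 0.348229852504694
shift [-0.0239  0.0026  0.0524] turn [-0.06  0.06  0.03] maxcost 2.6e-28 minclr 0.057 0.019
[-0.89  0.63  2.    1.18  0.93 -2.67]
[-0.85  0.68  1.97  1.22  0.91 -2.67]
```

View pics/z6.png

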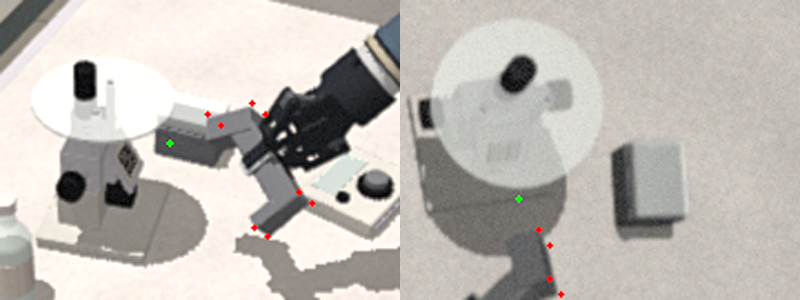

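In the side crop the projected reader corners (red) fall within about 3 pixels of the real reader, with the head at (215,120) and the foot at (260,230). A few mm of grip offset is possible, so I'll take one closer look.

Run:
```python
from srch import *
C=Ro.from_quat(m['tool_rot']);o1=np.array(m['tcp_pos'])-C.apply([0,0,.022]);R1=C*Ro.from_euler('y',180,degrees=True)
S=snap('side');T=snap('top');c=[]
for I,(u0,v0) in((S,(330,100)),(T,(385,165))):
    c.append(cv2.convertScaleAbs(cv2.resize(I['pixels'][v0:v0+80,u0:u0+80],(400,400),interpolation=cv2.INTER_CUBIC),alpha=1.9))
    for P in([.06995,.015,.0245],[.06995,-.015,.0245],[.0997,.015,-.0275],[.0997,-.015,-.0275],[-.07,.015,.016],[-.07,-.015,.016],[-.069,.015,-.0435],[-.069,-.015,-.0435],[.0703,.015,-.0445],[.0703,-.015,-.0445]):
        print(P,np.round((np.array(proj(I,o1+R1.apply(P)))-[u0,v0])*5))
cv2.imwrite('pics/z7.png',np.hstack(c))
```

```text
[0.06995, 0.015, 0.0245] [213.  78.]
[0.06995, -0.015, 0.0245] [243. 103.]
[0.0997, 0.015, -0.0275] [113. 106.]
[0.0997, -0.015, -0.0275] [144. 130.]
[-0.07, 0.015, 0.016] [318. 282.]
[-0.07, -0.015, 0.016] [348. 305.]
[-0.069, 0.015, -0.0435] [221. 358.]
[-0.069, -0.015, -0.0435] [252. 378.]
[0.0703, 0.015, -0.0445] [110. 165.]
[0.0703, -0.015, -0.0445] [141. 188.]
[0.06995, 0.015, 0.0245] [262. 227.]
[0.06995, -0.015, 0.0245] [286. 262.]
[0.0997, 0.015, -0.0275] [236. 115.]
[0.0997, -0.015, -0.0275] [260. 151.]
[-0.07, 0.015, 0.016] [  2. 445.]
[-0.07, -0.015, 0.016] [ 32. 475.]
[-0.069, 0.015, -0.0435] [-70. 361.]
[-0.069, -0.015, -0.0435] [-40. 391.]
[0.0703, 0.015, -0.0445] [162. 142.]
[0.0703, -0.015, -0.0445] [187. 177.]
```

View pics/z7.png

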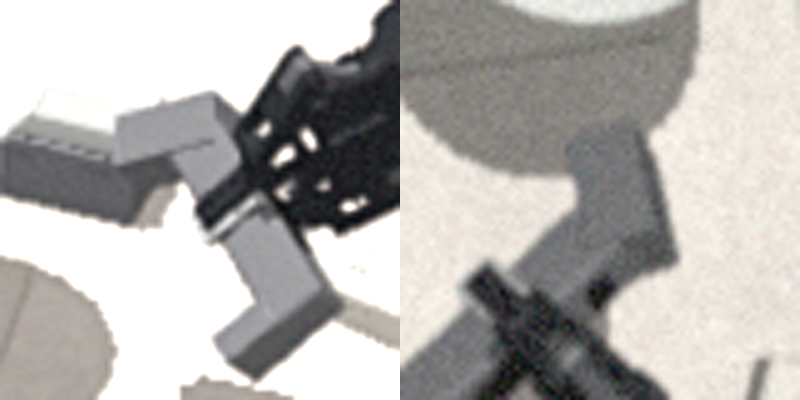

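The closer crops agree with the prediction to within about 2 pixels: head corners at side (117,115) and (115,165), and top (240,120) and (278,260). The grip is good, so I move in to the label and hold.

Call:
{"name": "step_arm", "arguments": {"commands": [-0.002, 0, 0.005, 0, 0, 0, -0.005, 0, 0.011, 0, 0, 0, -0.008, 0.001, 0.018, 0, 0, 0, -0.012, 0.001, 0.026, 0, 0, 0, -0.015, 0.0015, 0.033, 0, 0, 0, -0.018, 0.002, 0.04, 0, 0, 0, -0.021, 0.002, 0.046, 0, 0, 0, -0.023, 0.0025, 0.05, 0, 0, 0, -0.024, 0.0025, 0.0525, 0, 0, 0, -0.024, 0.0025, 0.0525, 0, 0, 0]}}

```text
t: 14.8
tcp_pos: [0.5604, -0.1312, 0.1365]
tool_rot: [0.331, 0.852, 0.347, 0.212]
force: [0.4, 0.6, -2.6]
finger_gap: 0.346
gripper_force: 59.9
```

Call:
{"name": "step_arm", "arguments": {"commands": [0, 0, 0, 0, 0, 0, 0, 0, 0, 0, 0, 0, 0, 0, 0, 0, 0, 0, 0, 0, 0, 0, 0, 0, 0, 0, 0, 0, 0, 0, 0, 0, 0, 0, 0, 0, 0, 0, 0, 0, 0, 0, 0, 0, 0, 0, 0, 0, 0, 0, 0, 0, 0, 0, 0, 0, 0, 0, 0, 0]}}

```text
t: 15.8
tcp_pos: [0.5603, -0.1313, 0.1367]
tool_rot: [0.331, 0.852, 0.347, 0.212]
force: [-0.3, 0.6, -1.9]
finger_gap: 0.345
gripper_force: 59.9
```

Call:
{"name": "step_arm", "arguments": {"commands": [0, 0, 0, 0, 0, 0, 0, 0, 0, 0, 0, 0, 0, 0, 0, 0, 0, 0, 0, 0, 0, 0, 0, 0, 0, 0, 0, 0, 0, 0, 0, 0, 0, 0, 0, 0, 0, 0, 0, 0, 0, 0, 0, 0, 0, 0, 0, 0, 0, 0, 0, 0, 0, 0, 0, 0, 0, 0, 0, 0]}}

```text
t: 16.8
tcp_pos: [0.5603, -0.1314, 0.1367]
tool_rot: [0.331, 0.851, 0.347, 0.212]
force: [0.7, 0.5, -1.7]
finger_gap: 0.345
gripper_force: 59.9
```

Run:
```python
from srch import *
C=Ro.from_quat(m['tool_rot']);o1=np.array(m['tcp_pos'])-C.apply([0,0,.022]);R1=C*Ro.from_euler('y',180,degrees=True)
F=o1+R1.apply([.115,0,-.088]);L=R1.apply([.5,0,-.866]);n=Ro.from_euler('z',8,degrees=True).apply([-.866,0,.5])
print(m['t'],np.round(m['tcp_pos'],4),'focus',np.round(F,4),np.round(F-lab,4),np.degrees(np.arccos(-L@n)))
S=snap('side');T=snap('top');c=[]
for I,(u0,v0) in((S,(290,90)),(T,(380,100))):
    c.append(cv2.convertScaleAbs(cv2.resize(I['pixels'][v0:v0+90,u0:u0+90],(400,400),interpolation=cv2.INTER_CUBIC),alpha=1.6))
    for P in([.06995,.015,.0245],[.0997,.015,-.0275],[.0997,-.015,-.0275],[.0703,.015,-.0445],[.0703,-.015,-.0445]):
        print(P,np.round((np.array(proj(I,o1+R1.apply(P)))-[u0,v0])*400/90))
cv2.imwrite('pics/z8.png',np.hstack(c))
```

```text
16.8 [ 0.5603 -0.1314  0.1367] focus [ 0.6787 -0.1834  0.1075] [-0.0043 -0.0004  0.0025] 5.0318991065366765
[0.06995, 0.015, 0.0245] [279. 144.]
[0.0997, 0.015, -0.0275] [194. 167.]
[0.0997, -0.015, -0.0275] [223. 187.]
[0.0703, 0.015, -0.0445] [191. 219.]
[0.0703, -0.015, -0.0445] [219. 238.]
[0.06995, 0.015, 0.0245] [221. 396.]
[0.0997, 0.015, -0.0275] [200. 303.]
[0.0997, -0.015, -0.0275] [221. 336.]
[0.0703, 0.015, -0.0445] [137. 328.]
[0.0703, -0.015, -0.0445] [159. 359.]
```

View pics/z8.png

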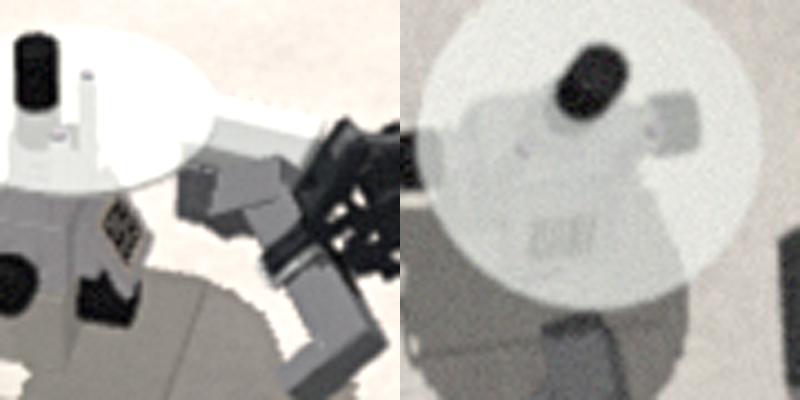

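The reader faces the label from just below the shield rim. The head's front edge is at top crop (145,330) to (205,315), within about 2 px of the prediction; the side view is partly shaded. I move 6 mm closer to centre the focus and hold again for insurance.

Call:
{"name": "step_arm", "arguments": {"commands": [-0.001, 0, 0.001, 0, 0, 0, -0.002, 0, 0.003, 0, 0, 0, -0.003, 0, 0.005, 0, 0, 0, -0.003, 0, 0.005, 0, 0, 0, -0.003, 0, 0.005, 0, 0, 0, -0.003, 0, 0.005, 0, 0, 0, -0.003, 0, 0.005, 0, 0, 0, -0.003, 0, 0.005, 0, 0, 0, -0.003, 0, 0.005, 0, 0, 0, -0.003, 0, 0.005, 0, 0, 0]}}

```text
t: 17.9
tcp_pos: [0.5653, -0.1313, 0.1337]
tool_rot: [0.331, 0.851, 0.347, 0.212]
force: [-0.4, 0.2, -1.3]
finger_gap: 0.339
gripper_force: 59.9
```

Call:
{"name": "step_arm", "arguments": {"commands": [0, 0, 0, 0, 0, 0, 0, 0, 0, 0, 0, 0, 0, 0, 0, 0, 0, 0, 0, 0, 0, 0, 0, 0, 0, 0, 0, 0, 0, 0, 0, 0, 0, 0, 0, 0, 0, 0, 0, 0, 0, 0, 0, 0, 0, 0, 0, 0, 0, 0, 0, 0, 0, 0, 0, 0, 0, 0, 0, 0]}}

```text
t: 18.9
tcp_pos: [0.5653, -0.1312, 0.1337]
tool_rot: [0.331, 0.851, 0.347, 0.212]
force: [0.1, 0.2, -1.3]
finger_gap: 0.344
gripper_force: 59.9
```

Call:
{"name": "step_arm", "arguments": {"commands": [0, 0, 0, 0, 0, 0, 0, 0, 0, 0, 0, 0, 0, 0, 0, 0, 0, 0, 0, 0, 0, 0, 0, 0, 0, 0, 0, 0, 0, 0, 0, 0, 0, 0, 0, 0, 0, 0, 0, 0, 0, 0, 0, 0, 0, 0, 0, 0, 0, 0, 0, 0, 0, 0, 0, 0, 0, 0, 0, 0]}}

```text
t: 19.9
tcp_pos: [0.5653, -0.1313, 0.1337]
tool_rot: [0.331, 0.851, 0.347, 0.212]
force: [-0.3, -0.3, -2.1]
finger_gap: 0.344
gripper_force: 59.9
```

Run:
```python
from srch import *
C=Ro.from_quat(m['tool_rot']);c=np.array(m['tcp_pos'])
pre=np.array([.5115,-.139,.166]);q=path(c,C,m['q'],pre,C)
up=np.array([.50,-.13,.22]);G2=Ro.from_matrix(np.c_[(lambda x,h:(-x,h,np.cross(-x,h)))(*(lambda y:(np.array([np.cos(y),np.sin(y),0]),np.array([-np.sin(y),np.cos(y),0])))(np.radians(-25)))])
print('then');q=path(pre,C,q,np.array([.45,.0,.22]),G2,14)
```

```text
shift [ 0.0274 -0.003  -0.0569] turn [0. 0. 0.] maxcost 4.5e-25 minclr 0.056 0.020
[-0.89  0.64  2.    1.18  0.93 -2.67]
[-0.94  0.59  2.04  1.14  0.96 -2.68]
then
shift [ 0.1343  0.0889 -0.0099] turn [ 45.54  15.61 -16.48] maxcost 6.3e-26 minclr 0.107 0.042
[-0.64  0.37  2.    0.6   0.78 -2.06]
[-0.25  0.31  1.87 -0.    0.96 -1.38]
```

Call:
{"name": "step_arm", "arguments": {"commands": [0.003, 0, -0.006, 0, 0, 0, 0.006, -0.001, -0.013, 0, 0, 0, 0.01, -0.001, -0.021, 0, 0, 0, 0.014, -0.0015, -0.029, 0, 0, 0, 0.018, -0.002, -0.037, 0, 0, 0, 0.022, -0.0025, -0.045, 0, 0, 0, 0.025, -0.003, -0.052, 0, 0, 0, 0.0275, -0.003, -0.057, 0, 0, 0, 0.0275, -0.003, -0.057, 0, 0, 0, 0.0275, -0.003, -0.057, 0, 0, 0]}}

```text
t: 20.9
tcp_pos: [0.5115, -0.1392, 0.1662]
tool_rot: [0.331, 0.851, 0.347, 0.212]
force: [0.6, 0.0, -1.7]
finger_gap: 0.344
gripper_force: 59.9
```

Call:
{"name": "step_arm", "arguments": {"commands": [0.012, 0.008, -0.001, 4.1, 1.4, -1.5, 0.026, 0.017, -0.002, 8.7, 3, -3.2, 0.041, 0.027, -0.003, 13.9, 4.8, -5, 0.056, 0.037, -0.004, 19.1, 6.6, -6.9, 0.072, 0.047, -0.005, 24.4, 8.4, -8.8, 0.087, 0.058, -0.006, 29.6, 10.1, -10.7, 0.103, 0.068, -0.008, 34.8, 11.9, -12.6, 0.118, 0.078, -0.009, 40, 13.7, -14.5, 0.13, 0.086, -0.01, 44, 15.1, -15.9, 0.134, 0.089, -0.01, 45.5, 15.6, -16.5]}}

```text
t: 21.9
tcp_pos: [0.4498, 0.0023, 0.2207]
tool_rot: [0.214, 0.977, -0.0, -0.001]
force: [-0.1, -0.5, -2.3]
finger_gap: 0.347
gripper_force: 60.1
```

Run:
```python
from h import *
to([.450,.311,.19],-57.3,0,True)
```

```text
tcp [0.4498 0.0023 0.2207] q [-0.24  0.31  1.87 -0.    0.97 -1.38] gap 0.347 F [-0.1 -0.5 -2.3]
move [0.129  0.2804 0.0308] [-0.04 -0.05 32.55]
```

Call:
{"name": "step_arm", "arguments": {"commands": [0.008, 0.018, 0.002, 0, 0, 2, 0.024, 0.053, 0.006, 0, 0, 6, 0.042, 0.091, 0.01, 0, 0, 10.5, 0.06, 0.13, 0.014, 0, 0, 15, 0.078, 0.17, 0.018, 0, 0, 20, 0.096, 0.209, 0.023, 0, 0, 25, 0.113, 0.245, 0.027, 0, 0, 29, 0.125, 0.271, 0.03, 0, 0, 31.5, 0.129, 0.28, 0.031, 0, 0, 32.5, 0.129, 0.28, 0.031, 0, 0, 32.5]}}

```text
t: 22.9
tcp_pos: [0.4502, 0.3099, 0.1886]
tool_rot: [0.48, 0.878, -0.0, -0.001]
force: [-1.3, 0.1, -1.9]
finger_gap: 0.346
gripper_force: 60.0
```

Run:
```python
from h import *
to([.450,.311,.03],-57.3,0,True)
```

```text
tcp [0.4502 0.3099 0.1886] q [ 0.4   0.48  1.67  0.    0.99 -0.17] gap 0.346 F [-1.3  0.1 -1.9]
move [0.0008 0.0006 0.1586] [-0.07 -0.07 -0.01]
```

Now down to TCP z 0.03, about 4.5 mm above the grasp height, then gently to contact.

Call:
{"name": "step_arm", "arguments": {"commands": [0, 0, 0.02, 0, 0, 0, 0, 0, 0.05, 0, 0, 0, 0, 0, 0.085, 0, 0, 0, 0, 0, 0.115, 0, 0, 0, 0, 0, 0.138, 0, 0, 0, 0, 0, 0.15, 0, 0, 0, 0, 0, 0.156, 0, 0, 0, 0, 0, 0.158, 0, 0, 0, 0, 0, 0.159, 0, 0, 0, 0, 0, 0.159, 0, 0, 0]}}

```text
t: 23.9
tcp_pos: [0.4522, 0.3085, 0.0314]
tool_rot: [0.481, 0.877, 0.001, 0.001]
force: [-0.6, 1.0, -2.2]
finger_gap: 0.343
gripper_force: 60.1
```

Call:
{"name": "step_arm", "arguments": {"commands": [0, 0, 0.0005, 0, 0, 0, 0, 0, 0.001, 0, 0, 0, 0, 0, 0.0015, 0, 0, 0, 0, 0, 0.002, 0, 0, 0, 0, 0, 0.0025, 0, 0, 0, 0, 0, 0.003, 0, 0, 0, 0, 0, 0.0035, 0, 0, 0, 0, 0, 0.004, 0, 0, 0, 0, 0, 0.0045, 0, 0, 0, 0, 0, 0.0045, 0, 0, 0]}}

```text
t: 24.9
tcp_pos: [0.4515, 0.3082, 0.0258]
tool_rot: [0.481, 0.877, 0.0, 0.0]
force: [-0.3, 0.5, -1.1]
finger_gap: 0.342
gripper_force: 60.1
```

Call:
{"name": "step_arm", "arguments": {"commands": [0, 0, 0.0002, 0, 0, 0, 0, 0, 0.0004, 0, 0, 0, 0, 0, 0.0006, 0, 0, 0, 0, 0, 0.0008, 0, 0, 0, 0, 0, 0.0008, 0, 0, 0, 0, 0, 0.0008, 0, 0, 0, 0, 0, 0.0008, 0, 0, 0, 0, 0, 0.0008, 0, 0, 0, 0, 0, 0.0008, 0, 0, 0, 0, 0, 0.0008, 0, 0, 0]}}

```text
t: 25.9
tcp_pos: [0.4516, 0.3083, 0.0253]
tool_rot: [0.481, 0.877, 0.0, 0.0]
force: [-1.0, -0.8, 3.0]
finger_gap: 0.346
gripper_force: 60.4
```

Contact is made (force +3 N). I release and then rise.

Call:
{"name": "step_arm", "arguments": {"commands": [0, 0, 0, 0, 0, 0, 0, 0, 0, 0, 0, 0, 0, 0, 0, 0, 0, 0, 0, 0, 0, 0, 0, 0, 0, 0, 0, 0, 0, 0, 0, 0, 0, 0, 0, 0, 0, 0, 0, 0, 0, 0, 0, 0, 0, 0, 0, 0, 0, 0, 0, 0, 0, 0, 0, 0, 0, 0, 0, 0], "jaw": 100, "grip_force": 20}}

```text
t: 26.9
tcp_pos: [0.4515, 0.3083, 0.0252]
tool_rot: [0.481, 0.877, 0.0, 0.0]
force: [-0.3, 0.4, -0.1]
finger_gap: 1.002
gripper_force: 0.0
```

Call:
{"name": "step_arm", "arguments": {"commands": [0, 0, -0.01, 0, 0, 0, 0, 0, -0.03, 0, 0, 0, 0, 0, -0.06, 0, 0, 0, 0, 0, -0.1, 0, 0, 0, 0, 0, -0.14, 0, 0, 0, 0, 0, -0.18, 0, 0, 0, 0, 0, -0.2, 0, 0, 0, 0, 0, -0.2, 0, 0, 0, 0, 0, -0.2, 0, 0, 0, 0, 0, -0.2, 0, 0, 0]}}

```text
t: 27.9
tcp_pos: [0.4503, 0.3077, 0.2239]
tool_rot: [0.481, 0.877, -0.001, -0.001]
force: [-0.2, -0.4, 0.4]
finger_gap: 0.998
gripper_force: 0.0
```

Run:
```python
from h import *
S=snap('side');s0=cv2.imread('pics/side0.png')
c=lambda im,w:cv2.convertScaleAbs(cv2.resize(im[285:390,250:390],(400,300)),alpha=1.5)
cv2.imwrite('pics/z9.png',np.vstack([np.hstack([c(s0,0),c(S['pixels'],0)]),cv2.resize(S['pixels'][90:240,190:480],(800,300))[:, :800]]))
```

```text
(no output)
```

View pics/z9.png

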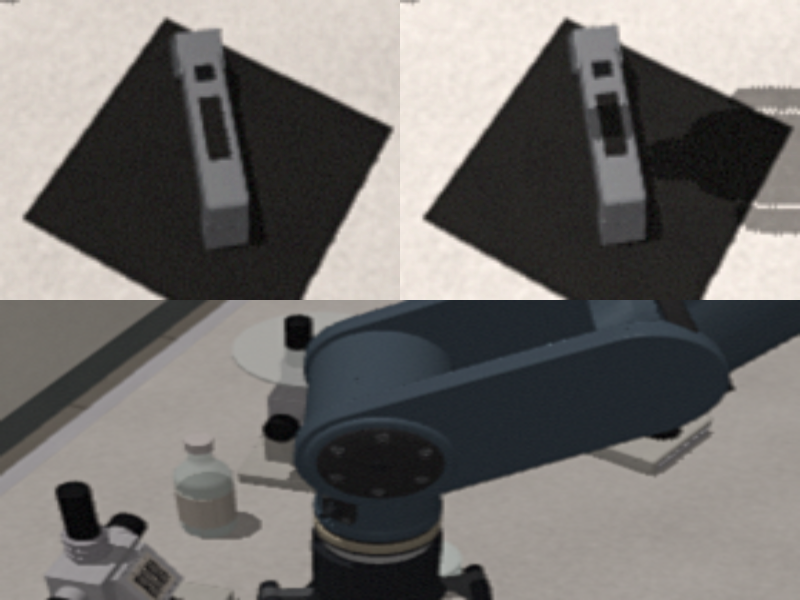

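The reader stands on the mat as before: it is at about (612,135) against (212,138) at first. The gripper is clear.

```bash
python3 -c "
from station import manip
print(manip.sign_off())"
```

```text
the job is handed in; nothing more can be done
None
```

I pressed and released the button, held the reader steady on the shielded stand's label for over two seconds, stood it back on its mat and handed the job in at about 28 s; sign-off returned no verdict, so I have no confirmation that the label read.

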